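# Close the tuck lid of the dishwasher-tablet box

## Task

Close the open box of dishwasher tablets: with closed fingers on the outside of its springy lid, fold the lid over until it lies flat on the box, keep it pressed down and push it along so that its free edge is tucked well under the retaining lip, then let go; the lid must stay shut. Only push with the fingers: do not touch the lid's inner face, do not grip or lift the lid or the box, do not shove the box out of its place, and leave the things around it alone.

Things in the scene. Friction and masses are not known exactly. Their poses are not given: they have to be found in the camera images.
- tablet_box: The box of dishwasher tablets: white plastic, open on top, 150 mm long (its x) x 120 mm wide (its y), rim 60 mm high, about 1.5 kg, standing loose on the worktop. Origin at the centre of its underside; its x axis points from the hinge side to the lip side (at the start to the robot's right, within 40 degrees), z up.
- lip (a point): Middle of the lower inner edge of the retaining lip (box frame x = 57 mm, y = 0, z = 71 mm). The lip is a 4 mm thick plate over the full width, carried by the raised +x wall, and reaches from x = 75 mm back to 57 mm over the opening; its top is 75 mm above the worktop. The lid's free edge must go under it, past this edge.
- lid_hinge (a point): Middle of the lid's hinge pin. The pin runs along the box's y in two slots, so that the whole lid can be slid along the box's x: the pin lies at box frame x = -68 mm + lid_slide, y = 0, z = 63 mm.
- lid_edge (a point): Middle of the lid's free edge, half-way through its thickness. The lid is a white plate, 117 mm long from the pin, 104 mm wide, 4 mm thick. Its outer face has a thumb ramp, 86 mm wide: a 6.5 mm step, 69 mm from the pin and facing the hinge, that slopes down to the plate 94 mm from the pin. Fingertips on the lid behind the step can push it towards the lip.
- lid_press (a point): Point on the outer face of the lid, mid-width, 50 mm from the hinge pin, just behind the step of the thumb ramp: a good place for the fingertips to press and slide the flat lid. While the lid stands up, push it 85 to 100 mm from the pin, so that the hand stays clear of its edge.
- lid (a joint): Angle of the lid, rad: 0 flat on the box, pi/2 upright, up to 2.05 leaning back away from the lip; 1.6 to 2.0 at the start. A light spring drives it back open from lower angles (about 1 N at the free edge when flat) unless the lip holds it down; under the lip it rises to about 0.05.
- lid_slide (a joint): How far the lid is pushed along its hinge slots towards the lip, m: 0 back, 0.020 fully forward; takes about 2 N, stays where left. With the lid flat, the free edge is 8 mm short of the lip at 0 and 12 mm under it at 0.020. If the lid is folded with the slide beyond about 0.007, its edge lands on top of the lip instead.
- carton: Bystander: an orange cardboard carton, 190 x 69 mm and 126 mm high, standing beyond the box. Origin at the centre of its underside.
- mug: Bystander: a yellow mug, 83 mm across, 92 mm high, near the front right. Origin under it.
- spice_jar: Bystander: a spice jar, 45 mm across, 106 mm high, at the back left. Origin at the centre of its underside.
- lemon: Bystander: a lemon, 72 x 55 x 56 mm, at the back right. Origin under it.

How it is judged:
At the end, for the whole second after the job is handed in: The lid lies shut (angle under 0.08 rad) and at rest, its free edge at least 4 mm past the lip's inner edge and below the lip (slide over 13 mm), held by the lip alone; the box stands upright, still, and within 50 mm of where it stood (value of joint lid below 0.08 rad and value of joint lid_slide above 0.013 m and x of lid_edge in the frame of lip above 0.004 m and z of lid_edge in the frame of lip below 0 m and velocity of joint lid below 0.05 rad/s and linear speed of tablet_box below 0.01 m/s and distance of tablet_box from where it was at the start of the episode below 0.05 m and angle between tablet_box's own z axis and vertical below 0.05 rad); the robot touches nothing.
It fails at once if the box is lifted or tipped (height (world z) of tablet_box above 0.015 m or angle between tablet_box's own z axis and vertical above 0.2 rad).
It fails at once if the box is shoved more than 50 mm from its place (distance of tablet_box from where it was at the start of the episode above 0.05 m).
It fails at once if the inner face of the lid is touched, as when the lid is gripped (contact force between the fingers and lid_c1 above 0.5 N).
It fails at once if a bystander is moved more than 25 mm (distance of any of carton, mug, spice_jar, lemon from where it was at the start of the episode above 0.025 m).
It also fails if it takes over 38 s, if anything falls off the work surface, if the arm or the gripper's body presses on something with over 40 N, if the wrist force passes 120 N, or if a joint passes its speed limit or range.

## Robot

A 6-joint arm with a two-finger parallel gripper is mounted at the origin on a cart in front of the work surface, level with it; the furniture and walls round the work are solid. World frame = base frame: x ahead of the robot, y to its left, z up, the work surface at z = 0. Lengths are in m, angles in rad, forces in N, time in s.
With the tool pointing down it reaches from about 0.35 to 0.875 m from the base axis. Payload 15.5 kg.
Tool frame: the origin (TCP) lies midway between the tips of the shut fingers; the grasp point (between the pads) lies 19 mm behind it; z points along the fingers, y is the line along which they close (so a half turn about z gives the same grasp; the last joint's range is limited). The gripper opens to 85 mm and grips with 20 to 120 N. Pads are 22 mm wide; open, the fingers measure 114 mm over their backs; the gripper's body (76 mm by 85 mm) begins 54 mm behind the grasp point. The pads swing forward as they close: fully open they stand 13 mm farther back than shut.
Start: joints at [1.167, 0.494, 1.345, -0, 1.302, -0.096], TCP at [0.189, 0.596, 0.231] pointing down, gripper open.
Joint ranges: [-2.91, 2.91], [-0.82, 2.16], [0.22, 2.67], [-1.22, 4.37], [0.12, 2.79], [-3.08, 3.08]. Speed limits (rad/s): [1.89, 1.89, 2.57, 3.01, 3.01, 3.01].

## Interface

Orientations are given as a unit quaternion [x, y, z, w].
In Python, from cell import get_state, read_camera, finish_job, look_for, masks_of, landmark_of gives the robot as it stands. The module is installed in compiled form; this text tells all that it offers.
- The arm moves only by the shell command python3 -m pendant 'ROWS' [FORCE]. ROWS is JSON, a list of rows, each a list of 5 numbers: the shift along the tool's x, y, z in m, then the turn about the tool's z in rad, then the finger opening in m, from 0 to 0.0854. In form: [[x, y, z, turn, jaw], ...]. A call has 1 to 12 rows; each row shifts and turns the commanded pose from where the row before left it, along the tool's axes as they then stand; what a row does not reach is not made up. A row lasts 1/10 s, in which the tool goes at most 50 mm and 8.59 degrees, less where a joint would pass 70% of its speed; a pose out of reach is approached as far as the arm can. A call with a gripper value outside its range is refused whole. The fingers move at their own pace and stop on an object; FORCE is the grip in N (left out, the last holds). Time passes only in rows, so rows that do not move let the fingers close. It gives the time, the measured TCP pose, the force, the opening and the grip force at its end, in the units of the state.
- get_state(): the state, without advancing time (a new reading comes with each control period).
- read_camera(name): name is "scene" or "side" or "wrist"; returns a dict with "pixels" (384x512x3 uint8, red, green, blue), "vertical_fov" (degrees; the focal length in pixels is half the picture's height over the tangent of half this angle, whatever the lens; pixels are square), "cx", "cy" (the principal point, pixels), "k1" (the pictures are not rectified: a ray, as slopes to the right and down, at radius r is drawn at 1 + k1 r^2 times it, then the intrinsics apply), "R" (3x3) and "t" (3): a world point X has camera coordinates R X + t; the wrist camera has in their place "hand_eye" (4x4, takes a point from camera to tool coordinates, whose origin is the TCP and whose axes are the flange's). Camera axes: x right, y down, z forward; pixel columns grow to the right and rows downward; lengths in m; the calibration is good to about 2 mm. A picture is of the moment at which its call begins: read the wrist's pose just before it. There is no depth.
- finish_job(): hands the job in; it is judged then, once.
Trained networks look in the newest picture that a camera, given by its name, has taken for a name from the list of things; names that differ only in an ending like _2 or _b are one class to them, and where a whole thing is asked for, a point or a joint stands for the part that bears it (a point fixed in the world has none). Each returns a list of dicts, best first, with "p" (0 to 1); they miss things now and then, are a little off and sometimes report something else, mostly with a low value. They report only what shows in the picture. A call takes as long as a camera call.
- look_for(query, camera): "uv" ([column, row] in pixels, amid what is visible of it).
- masks_of(query, camera): "mask" (384x512 bool, what is visible of it) and "uv" ([column, row] in pixels, amid what is visible of it).
- landmark_of(query, camera): "uv" ([column, row] in pixels: a listed point, or the origin of a listed thing).
The state is a dict: "time_s": time; "q": joint angles; "joint_vel": joint speeds; "effort": joint torques, N m; "tcp_pos": TCP position; "tool_rot": TCP orientation; "wrist_force": force on the tool from outside, world axes, zero at the start; "ft_torque": the same for the moment, N m; "width": finger opening in m; "grasp_force": force on a finger pad.
Only numpy, scipy, OpenCV 4.12 (cv2) and the standard library are available. Lean on these libraries where they do the work, as an engineer would, in place of code of your own. Each camera call takes 0.05 s, during which the arm holds its last target. There are 200 camera calls.

## Working session

There is one attempt and no reset: what is moved stays moved. The work goes in short steps, Python scripts to look and compute and a shell command to move; the robot and the scene stay as the last step left them, time stands still between calls to the robot, and variables do not carry over. Pictures are saved under pics/ and viewed, at most 11 in all, crops included, and the job is handed in when it is done.

```bash
mkdir -p pics; cat > h.py <<'E'
import numpy as np,cv2
from cell import *
from scipy.optimize import least_squares
from scipy.spatial.transform import Rotation as Ro
def cam(n):
    s=get_state(); c=read_camera(n); H,W=c["pixels"].shape[:2]
    c["f"]=H/2/np.tan(np.radians(c["vertical_fov"])/2)
    if "hand_eye" in c:
        T=np.eye(4);T[:3,:3]=Ro.from_quat(s["tool_rot"]).as_matrix();T[:3,3]=s["tcp_pos"]
        M=np.linalg.inv(T@np.array(c["hand_eye"]));c["R"]=M[:3,:3];c["t"]=M[:3,3]
    c["R"]=np.array(c["R"]);c["t"]=np.array(c["t"]);return c
def proj(c,X):
    p=np.atleast_2d(X)@c["R"].T+c["t"];s=p[:,:2]/p[:,2:];r=(s**2).sum(1,keepdims=True)
    return s*(1+c["k1"]*r)*c["f"]+[c["cx"],c["cy"]]
def save(c,n):cv2.imwrite(n,c["pixels"][:,:,::-1])
E
python3 - <<'E'
from h import *
s=get_state();print({k:np.round(v,3) for k,v in s.items()})
ims=[]
for n in("scene","side"):
    c=cam(n);ims.append(c["pixels"]);print(n,c["f"],c["k1"],(-c["R"].T@c["t"]).round(3),c["R"].round(2).tolist())
    for q in("tablet_box","lip","lid_hinge","lid_edge","lid_press","carton","mug","spice_jar","lemon"):
        print(q,[(np.round(d["uv"]).tolist(),round(d["p"],2)) for d in landmark_of(q,n)[:2]])
    save(c,f"pics/{n}0.png")
E
```

```text
{'time_s': np.float64(0.0), 'q': array([ 1.168,  0.494,  1.346,  0.   ,  1.303, -0.095]), 'joint_vel': array([ 0.   ,  0.   ,  0.001,  0.001,  0.001, -0.   ]), 'effort': array([-0.0000e+00, -8.8219e+01, -3.8386e+01, -0.0000e+00,  1.0000e-02,
       -0.0000e+00]), 'tcp_pos': array([0.189, 0.595, 0.231]), 'tool_rot': array([ 0.153,  0.988, -0.001, -0.   ]), 'wrist_force': array([-0.272,  0.537,  0.29 ]), 'ft_torque': array([0.03 , 0.024, 0.032]), 'grasp_force': np.float64(0.0), 'width': np.float64(0.085)}
scene 440.1712516559901 -0.08489185561501456 [-0.097 -0.604  0.91 ] [[0.66, -0.75, 0.01], [-0.51, -0.46, -0.73], [0.55, 0.47, -0.68]]
tablet_box [([224.0, 202.0], 0.8)]
lip [([233.0, 199.0], 0.82)]
lid_hinge [([211.0, 175.0], 0.63)]
lid_edge [([199.0, 140.0], 0.94), ([290.0, 292.0], 0.23)]
lid_press [([209.0, 158.0], 0.65)]
carton [([299.0, 182.0], 0.83), ([325.0, 222.0], 0.55)]
mug [([288.0, 293.0], 0.84), ([202.0, 134.0], 0.38)]
spice_jar []
lemon [([329.0, 220.0], 0.69)]
side 440.91921704727616 -0.15055257566714508 [ 0.545 -0.79   0.706] [[1.0, -0.05, -0.02], [-0.05, -0.64, -0.76], [0.03, 0.76, -0.64]]
tablet_box [([240.0, 189.0], 0.74)]
lip [([233.0, 186.0], 0.96)]
lid_hinge [([242.0, 155.0], 0.92)]
lid_edge [([249.0, 112.0], 0.62)]
lid_press [([249.0, 135.0], 0.94), ([182.0, 304.0], 0.57)]
carton [([329.0, 211.0], 0.79)]
mug [([180.0, 300.0], 0.55), ([232.0, 181.0], 0.36)]
spice_jar [([283.0, 141.0], 0.95)]
lemon [([307.0, 270.0], 0.82)]
```

View pics/scene0.png

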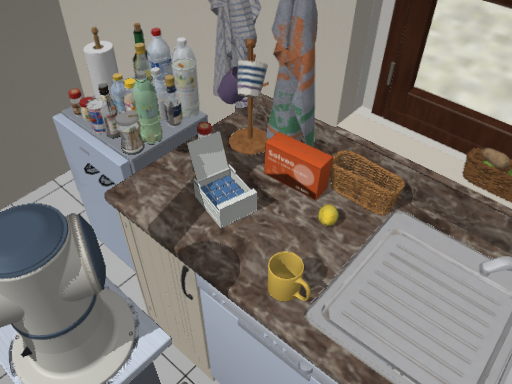

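View pics/side0.png

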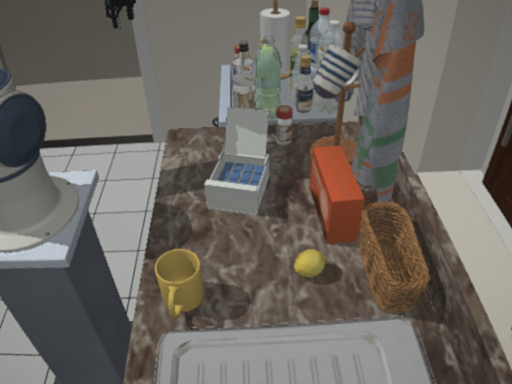

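The scene view shows the box at about (225,193) with its lid up at (210,155). The spice jar is just behind the lid and the carton is to the right. The side view agrees: box (238,180), lid (246,132), jar (284,122), mug (180,280).

```bash
cat >> h.py <<'E'
def pts(p):
    x,y,yaw,th,sl=p;c,s=np.cos(th),np.sin(th)
    hx=-.068+sl
    L=lambda d,o:[hx+d*c+o*s*1.,0,.063+d*s+0*c] 
    # outer normal at angle th: (-sin? ) flat th=0 -> +z ; upright -> -x
    e=[hx+.117*c,0,.063+.117*s]; pr=[hx+.05*c-.002*s,0,.063+.05*s+.002*c]
    B=np.array([[0,0,0],[.057,0,.071],[hx,0,.063],e,pr]);R=Ro.from_euler('z',yaw).as_matrix()
    return B@R.T+[x,y,0]
NM=["tablet_box","lip","lid_hinge","lid_edge","lid_press"]
def fit(obs,cams,p0=None,fixed=None):
    def r(p):
        P=pts(p if fixed is None else np.r_[fixed,p]);o=[]
        for c,O in zip(cams,obs):
            u=proj(c,P)
            for i,n in enumerate(NM):
                if n in O:o+=list((u[i]-O[n])/2)
        return np.r_[o,(p[-1]-.002)/.004]
    return least_squares(r,p0,loss='soft_l1',f_scale=1.)
def look(names,cams,p0,fixed=None):
    C=[];O=[]
    for n in cams:
        c=cam(n);C.append(c);o={}
        for q in NM:
            d=landmark_of(q,n)
            if d and d[0]["p"]>.4:o[q]=np.array(d[0]["uv"])
        O.append(o)
    f=fit(O,C,p0,fixed);P=pts(f.x if fixed is None else np.r_[fixed,f.x])
    for c,o in zip(C,O):
        print({q:(proj(c,P[NM.index(q)])[0]-o[q]).round(1).tolist() for q in o})
    return f.x,C
E
python3 - <<'E'
from h import *
p,C=look(NM,("scene","side"),[.5,.4,-1.57,1.8,0.002]);print(p.round(4))
np.save("p0.npy",p)
print(pts(p).round(3))
def bp(b):
    return np.array(b)@Ro.from_euler('z',p[2]).as_matrix().T+[p[0],p[1],0]
cor=[bp([[sx*.075,sy*.06,z] for sx,sy in((-1,-1),(1,-1),(1,1),(-1,1))]) for z in(0,.06)]
out=[]
th,sl=p[3:]
lid=bp([[-.068+sl+d*np.cos(th),sy*.052,.063+d*np.sin(th)] for d,sy in((0,-1),(.117,-1),(.117,1),(0,1))])
for c,w in zip(C,((140,110),(170,90))):
    im=c["pixels"][:,:,::-1].copy();k=4
    im=cv2.resize(im[w[1]:w[1]+140,w[0]:w[0]+100],None,fx=k,fy=k,interpolation=cv2.INTER_CUBIC)
    for q,col in((cor[0],(0,0,255)),(cor[1],(0,255,0)),(lid,(255,0,255))):
        cv2.polylines(im,[((proj(c,q)-w+.5)*k).astype(int)],True,col,1)
    out.append(im)
cv2.imwrite("pics/ov.png",np.hstack(out))
# bystanders on triangulation of origin
for q in("carton","mug","spice_jar","lemon"):
    o=[(c,landmark_of(q,n)) for c,n in zip(C,("scene","side"))]
    o=[(c,d[0]["uv"]) for c,d in o if d and d[0]["p"]>.5]
    f=least_squares(lambda x:np.concatenate([proj(c,[x[0],x[1],0])[0]-u for c,u in o]),[.6,.2]);print(q,f.x.round(3),f.cost.round(1))
E
```

```text
{'tablet_box': [3.3, 3.4], 'lip': [0.3, -1.2], 'lid_hinge': [1.4, -1.1], 'lid_edge': [0.8, -2.1], 'lid_press': [-2.1, 2.1]}
{'tablet_box': [-1.9, 0.6], 'lip': [-0.3, -1.8], 'lid_hinge': [1.6, -0.8], 'lid_edge': [-0.9, -0.0], 'lid_press': [-0.4, -0.9]}
[ 0.5365  0.0455 -1.8086  1.8677  0.0039]
[[ 0.536  0.046  0.   ]
 [ 0.523 -0.01   0.071]
 [ 0.552  0.108  0.063]
 [ 0.56   0.141  0.175]
 [ 0.555  0.124  0.11 ]]
carton [ 0.745 -0.053] 1.5
mug [ 0.415 -0.289] 2.4
spice_jar [0.659 0.243] 0.0
lemon [ 0.669 -0.227] 9.8
```

View pics/ov.png

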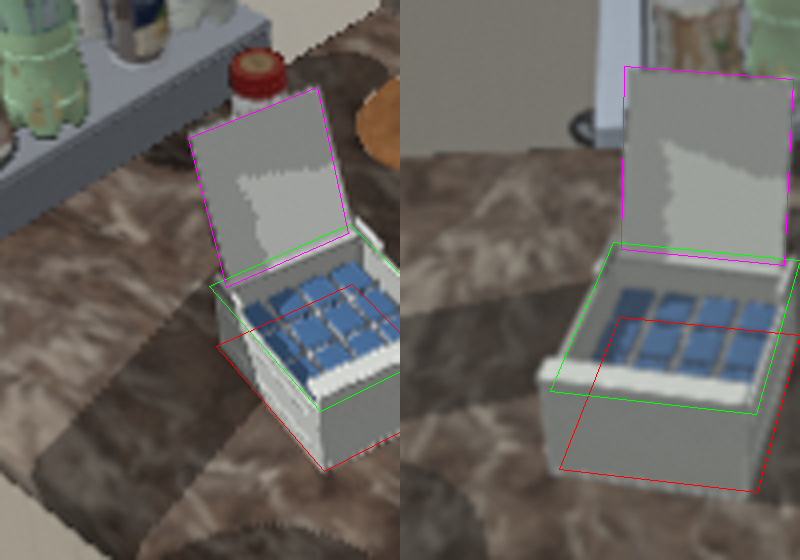

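```bash
python3 -m pendant '[[0,0,0,0.149,0],[0,0,0,0.149,0],[0,0,0,0.149,0],[0,0,0,0.149,0],[0,0,0,0.149,0],[0,0,0,0.149,0],[0,0,0,0.149,0],[0,0,0,0.149,0],[0,0,0,0.149,0],[0,0,0,0.149,0],[0,0,0,0.011,0]]' 40
cat >> h.py <<'E'
def tb(p):
    s=get_state();R=Ro.from_euler('z',p[2]).as_matrix();T=Ro.from_quat(s["tool_rot"]).as_matrix()
    b=R.T@(np.array(s["tcp_pos"])-[p[0],p[1],0])
    print("t",round(float(s["time_s"]),2),"TCP box",b.round(4),"tool x yaw rel -boxx",np.degrees(np.arctan2(*(R.T@-T[:,0])[[1,0]])).round(2),"F box",(R.T@s["wrist_force"]).round(2),"w",round(float(s["width"]),4),"q",s["q"].round(2))
    return b
E
python3 - <<'E'
from h import *
p=np.load("p0.npy");tb(p);c=cam("wrist");print(np.array(c["hand_eye"]).round(3))
E
```

```text
time_s: 3.1
tcp_pos: [0.1894, 0.5956, 0.2313]
tool_rot: [0.787, 0.617, 0.0, -0.0]
wrist_force: [0.2, -0.1, 0.3]
width: 0.0001
grasp_force: 0.0
t 3.1 TCP box [-0.4528 -0.4669  0.2313] tool x yaw rel -boxx -0.2 F box [0.03 0.24 0.32] w 0.0001 q [ 1.17  0.49  1.35 -0.    1.3   1.41]
[[-0.001 -0.965 -0.264  0.068]
 [ 1.    -0.    -0.002  0.   ]
 [ 0.002 -0.264  0.965 -0.143]
 [ 0.     0.     0.     1.   ]]
```

```bash
python3 -m pendant '[[-0.026,0.039,0,0,0],[-0.026,0.039,0,0,0],[-0.026,0.039,0,0,0],[-0.026,0.039,0,0,0],[-0.026,0.039,0,0,0],[-0.026,0.039,0,0,0],[-0.026,0.039,0,0,0],[-0.026,0.039,0,0,0],[-0.026,0.039,0,0,0],[-0.026,0.039,0,0,0],[-0.026,0.039,0,0,0],[-0.026,0.039,0,0,0]]'
python3 - <<'E'
from h import *
p=np.load("p0.npy");tb(p)
for i in range(2):
    q,C=look(NM,("scene","side","wrist"),p);print(q.round(4))
save(C[2],"pics/w1.png"); save(C[1],"pics/s1.png")
cv2.imwrite("pics/w1s.png",np.hstack([C[2]["pixels"],cv2.resize(C[1]["pixels"][60:260,160:360],(384,384))])[:,:,::-1][:,::1])
np.save("p1.npy",q)
E
python3 -c "
import cv2;i=cv2.imread('pics/w1s.png');cv2.imwrite('pics/w1s.png',cv2.resize(i,(800,343)))"
```

```text
time_s: 4.35
tcp_pos: [0.5717, 0.1804, 0.2314]
tool_rot: [0.784, 0.62, 0.0, 0.0]
wrist_force: [-0.1, 0.5, 0.9]
width: -0.0001
grasp_force: 0.0
t 4.35 TCP box [-0.1394  0.0025  0.2314] tool x yaw rel -boxx 0.28 F box [-0.41 -0.23  0.9 ] w -0.0001 q [0.21 0.46 1.41 0.   1.27 0.44]
{'tablet_box': [3.0, 1.6], 'lip': [-1.7, 3.3], 'lid_hinge': [-14.7, -34.2], 'lid_press': [0.3, -1.0]}
{'tablet_box': [3.1, -1.3], 'lip': [0.8, -0.7], 'lid_hinge': [32.7, -35.3], 'lid_edge': [-35.9, -108.9], 'lid_press': [30.5, 9.0]}
{'lip': [-0.1, -1.6], 'lid_hinge': [-1.0, 6.7]}
[ 0.5467  0.0427 -2.0318  5.0705 -0.1569]
{'tablet_box': [3.4, 1.6], 'lip': [-3.0, 0.6], 'lid_hinge': [-1.4, -0.1], 'lid_edge': [1.2, -1.5], 'lid_press': [-1.7, 1.9]}
{'tablet_box': [0.0, 3.8], 'lid_hinge': [-1.1, -2.5], 'lid_edge': [0.2, 0.3], 'lid_press': [1.1, -0.7]}
{'lip': [0.7, -0.2]}
[ 0.5355  0.0409 -1.831   2.0788  0.0058]
```

View pics/w1s.png

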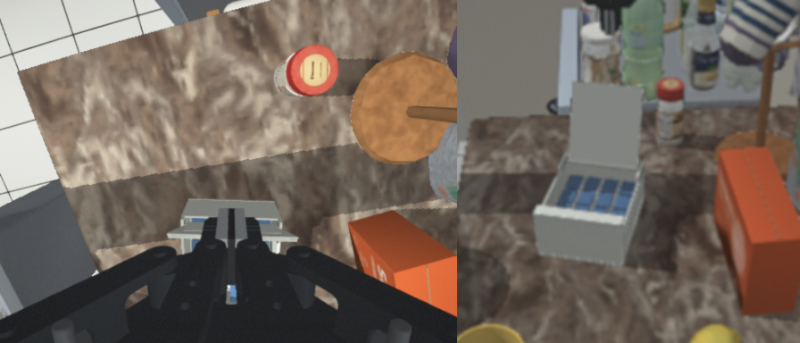

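The wrist view shows the closed fingers at column 232 of 457, centred on the lid at (182–285, 200–222). The side view shows the lid upright and everything clear. The two fits disagree on lid angle, so I'll overlay them on the wrist crop.

```bash
cat >> h.py <<'E'
def wire(im,c,p,w,k,col):
    bp=lambda b:np.array(b)@Ro.from_euler('z',p[2]).as_matrix().T+[p[0],p[1],0]
    th,sl=p[3:];n=np.array([-np.sin(th),np.cos(th)])*.002
    P=lambda d,sy,o:[-.068+sl+d*np.cos(th)+o*n[0],sy*.052,.063+d*np.sin(th)+o*n[1]]
    for q in([P(0,-1,1),P(.117,-1,1),P(.117,1,1),P(0,1,1)],[[-.075,-.06,.06],[-.075,.06,.06],[-.075,.06,0],[-.075,-.06,0]],
             [[-.075,-.06,.06],[-.075,.06,.06],[.075,.06,.06],[.075,-.06,.06]],[[.057,-.06,.075],[.057,.06,.075],[.075,.06,.075],[.075,-.06,.075]]):
        cv2.polylines(im,[((proj(c,bp(q))-w+.5)*k).astype(int)],True,col,1)
E
python3 - <<'E'
from h import *
p=np.load("p0.npy");p1=np.load("p1.npy")
ims=[]
for n,w,sz in(("wrist",(190,200),(140,110)),("side",(200,95),(75,120))):
    c=cam(n);k=(400/sz[0]) if n=="wrist" else 5
    im=cv2.resize(c["pixels"][w[1]:w[1]+sz[1],w[0]:w[0]+sz[0],::-1],None,fx=k,fy=k,interpolation=cv2.INTER_CUBIC)
    wire(im,c,p,w,k,(0,255,0));wire(im,c,p1,w,k,(0,0,255));
    ims.append(cv2.copyMakeBorder(im,0,600-im.shape[0],0,0,cv2.BORDER_CONSTANT))
cv2.imwrite("pics/ov2.png",np.hstack(ims))
print(np.hstack(ims).shape)
E
```

```text
(600, 775, 3)
```

View pics/ov2.png

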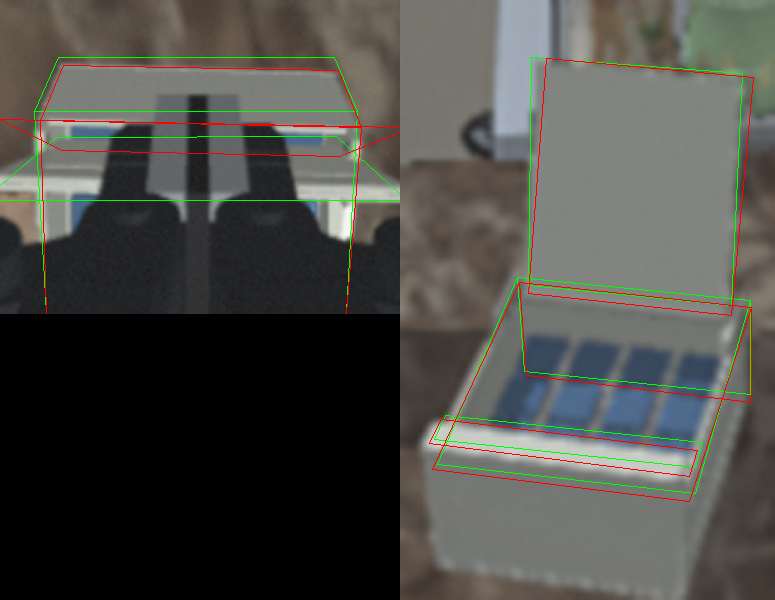

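The wrist crop shows the lid's free edge at crop row about 187, between the two models. The back wall agrees with the red one. I'll refit using the visible corners.

```bash
python3 - <<'E'
from h import *
c=cam("wrist");d=cam("side")
W=lambda u,v:np.array([u,v])/(400/140)+[190,200]-.5
S=lambda u,v:np.array([u-400,v])/5+[200,95]-.5
def res(p,full=True):
    bp=lambda b:(np.array(b)@Ro.from_euler('z',p[2]).as_matrix().T+[p[0],p[1],0])
    th,sl=p[3:]
    L=lambda dd,sy:[-.068+sl+dd*np.cos(th),sy*.052,.063+dd*np.sin(th)]
    r=[]
    for b,u in(([-.075,-.06,0],W(62,65)),([-.075,.06,0],W(337,71)),([-.075,-.06,.06],W(40,122)),([-.075,.06,.06],W(360,126))): r+=list(proj(c,bp(b))[0]-u)
    r.append(proj(c,bp(L(.117,0)))[0][1]-W(200,186)[1])
    for b,u in(([.075,-.06,0],S(437,562)),([.075,.06,0],S(685,598)),(L(.117,-1),S(535,58)),(L(.117,1),S(744,75))): r+=list(proj(d,bp(b))[0]-u)
    return np.r_[r,(p[4]-.002)/.002]
f=least_squares(res,np.load("p0.npy"),loss='soft_l1',f_scale=1.5);p=f.x
print(p.round(4),res(p).round(1));np.save("p2.npy",p);tb(p)
th,sl=p[3:];print("edge",-.068+sl+.117*np.cos(th),.063+.117*np.sin(th))
E
```

```text
[ 0.5344  0.0411 -1.8352  1.9376  0.002 ] [-0.2 -0.2 -0.2  0.1 -0.7 -0.7 -0.1  0.6  0.1  0.9  0.7  0.7  0.3  0.5
 -0.2  0.6  0.3 -0. ]
t 6.35 TCP box [-0.1455 -0.0019  0.2313] tool x yaw rel -boxx 1.51 F box [ 0.12 -0.55  0.04] w 0.0004 q [ 0.21  0.46  1.41 -0.    1.27  0.45]
edge -0.10797565827942839 0.17221743894289815
```

```bash
python3 -m pendant '[[0,0.002,0.024,0.026,0],[0,0,0.024,0,0],[0,0,0.024,0,0],[-0.01,0,0,0,0],[-0.01,0,0,0,0],[-0.01,0,0,0,0],[-0.01,0,0,0,0],[-0.01,0,0,0,0],[-0.012,0,0,0,0],[0,0,0,0,0]]'
cat >> h.py <<'E'
def meas(p,k,sl0=None):
    tb(p);C=[];O=[]
    for n in("scene","side"):
        c=cam(n);C.append(c);o={}
        for q in NM[2:]:
            d=landmark_of(q,n)
            if d and d[0]["p"]>.3:o[q]=np.array(d[0]["uv"])
        O.append(o)
    f=min((fit(O,C,[t,.002],p[:3]) for t in(.1,.8,1.6)),key=lambda f:f.cost);print("theta,slide",f.x.round(4),"cost",round(f.cost,1),[list(o) for o in O])
    q=np.r_[p[:3],f.x];ims=[]
    for c,w in zip(C,((150,110),(190,80))):
        im=cv2.resize(c["pixels"][w[1]:w[1]+120,w[0]:w[0]+100,::-1],None,fx=4,fy=4,interpolation=cv2.INTER_CUBIC);ims.append(im)
    cv2.imwrite(f"pics/{k}.png",np.hstack(ims))
    return C
E
python3 - <<'E'
from h import *
meas(np.load("p2.npy"),"m1")
E
```

```text
time_s: 7.35
tcp_pos: [0.556, 0.1203, 0.1595]
tool_rot: [0.794, 0.607, -0.0, 0.0]
wrist_force: [-0.2, 1.0, 0.1]
width: 0.0003
grasp_force: 0.0
t 7.35 TCP box [-0.0821  0.0002  0.1595] tool x yaw rel -boxx -0.05 F box [-0.92 -0.44  0.13] w 0.0003 q [ 0.11  0.5   1.57 -0.    1.07  0.37]
theta,slide [1.6118 0.002 ] cost 5.7 [['lid_hinge', 'lid_edge', 'lid_press'], ['lid_hinge', 'lid_edge', 'lid_press']]
```

View pics/m1.png

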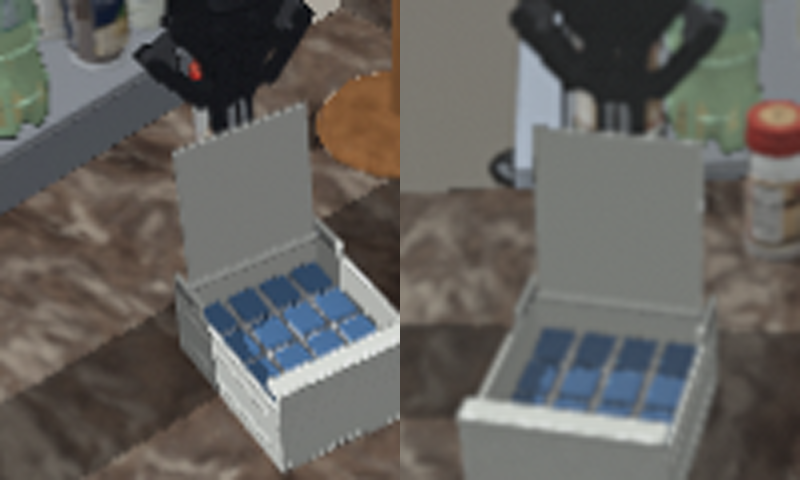

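The views show the lid pushed upright (θ≈1.6) by the fingers behind its outer face, with the box unmoved. Next comes the arc down.

```bash
python3 -m pendant '[[-0.003,0,-0.001,0,0],[-0.0128,0,0.0006,0,0],[-0.0126,0,0.0022,0,0],[-0.0123,0,0.0039,0,0],[-0.0116,0,0.0054,0,0],[-0.0108,0,0.0069,0,0],[-0.0098,0,0.0083,0,0],[-0.0086,0,0.0095,0,0],[-0.0074,0,0.0105,0,0],[-0.0059,0,0.0114,0,0],[-0.0043,0,0.012,0,0],[0,0,0,0,0]]'
python3 - <<'E'
from h import *
meas(np.load("p2.npy"),"m2")
E
```

```text
time_s: 8.95
tcp_pos: [0.5295, 0.0257, 0.0878]
tool_rot: [0.794, 0.608, -0.001, -0.001]
wrist_force: [0.9, -1.2, 1.9]
width: 0.0002
grasp_force: 0.6
t 8.95 TCP box [ 0.0162 -0.0007  0.0878] tool x yaw rel -boxx -0.0 F box [0.87 1.18 1.85] w 0.0002 q [-0.06  0.55  1.73 -0.    0.86  0.2 ]
theta,slide [0.2009 0.0015] cost 4.1 [['lid_hinge', 'lid_edge', 'lid_press'], ['lid_edge', 'lid_press']]
```

View pics/m2.png

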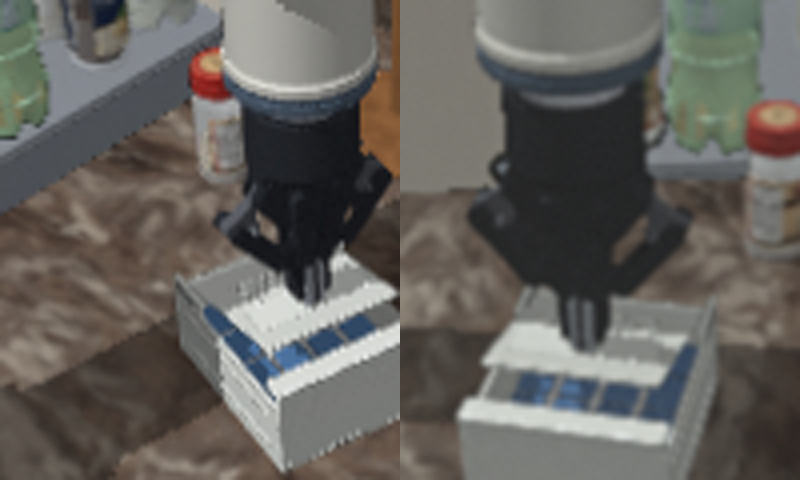

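The lid is at about 12–15° with its edge well short of the lip. I'll press down nearly flat, then drag back over the ramp to the press point.

```bash
python3 -m pendant '[[0,0,0.0075,0,0],[0,0,0.0075,0,0],[0,0,0,0,0]]'; python3 -m pendant '[[0.007,0,0,0,0],[0.007,0,0,0,0],[0.007,0,0,0,0]]';python3 -m pendant '[[0.006,0,0,0,0],[0.006,0,0,0,0],[0,0,0,0,0]]'
python3 - <<'E'
from h import *
meas(np.load("p2.npy"),"m3")
E
```

```text
time_s: 9.65
tcp_pos: [0.5302, 0.0261, 0.0735]
tool_rot: [0.794, 0.608, -0.0, -0.0]
wrist_force: [0.2, -0.6, 2.0]
width: 0.0001
grasp_force: 0.6
time_s: 9.95
tcp_pos: [0.5362, 0.0471, 0.0747]
tool_rot: [0.794, 0.608, 0.0, 0.0]
wrist_force: [-0.5, -0.8, 2.2]
width: -0.0
grasp_force: 0.7
time_s: 10.25
tcp_pos: [0.5394, 0.0589, 0.0747]
tool_rot: [0.794, 0.608, 0.0, 0.0]
wrist_force: [0.7, 1.9, 1.4]
width: -0.0001
grasp_force: 1.0
t 10.25 TCP box [-0.0184  0.0002  0.0747] tool x yaw rel -boxx 0.07 F box [-1.97  0.21  1.44] w -0.0001 q [-0.    0.59  1.71  0.    0.84  0.26]
theta,slide [0.1921 0.0004] cost 2.7 [['lid_hinge', 'lid_edge', 'lid_press'], ['lid_hinge', 'lid_edge', 'lid_press']]
```

```bash
python3 -m pendant '[[0.002,0,0.003,0,0],[0,0,0.003,0,0],[0,0,0.003,0,0],[0,0,0.001,0,0],[0,0,0,0,0]]'
python3 - <<'E'
from h import *
meas(np.load("p2.npy"),"m4")
E
```

```text
time_s: 11.15
tcp_pos: [0.5397, 0.0598, 0.0645]
tool_rot: [0.794, 0.608, -0.0, 0.0]
wrist_force: [-0.6, -1.9, 6.9]
width: 0.0002
grasp_force: 3.5
t 11.15 TCP box [-0.0194  0.0002  0.0645] tool x yaw rel -boxx 0.02 F box [ 2.02 -0.08  6.86] w 0.0002 q [ 0.    0.6   1.72 -0.    0.82  0.26]
theta,slide [0.0646 0.0034] cost 4.1 [['lid_hinge', 'lid_edge', 'lid_press'], ['lid_hinge', 'lid_edge', 'lid_press']]
```

View pics/m4.png

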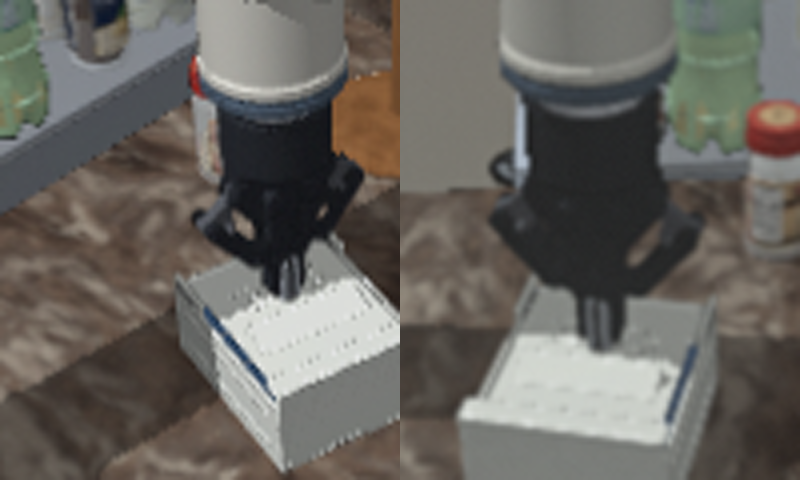

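The lid is flat: tip at z = 64.5 mm, pressing with 7 N, and its edge is short of the lip. Next I push it along.

```bash
python3 -m pendant '[[-0.004,0,0,0,0],[-0.004,0,0,0,0],[-0.004,0,0,0,0]]'; python3 -m pendant '[[-0.004,0,0,0,0],[-0.004,0,0,0,0],[-0.002,0,0,0,0],[-0.002,0,0,0,0]]'
python3 - <<'E'
from h import *
meas(np.load("p2.npy"),"m5")
E
```

```text
time_s: 11.85
tcp_pos: [0.5366, 0.0484, 0.0646]
tool_rot: [0.794, 0.608, 0.0, -0.0]
wrist_force: [0.5, 2.7, 5.2]
width: 0.0001
grasp_force: 2.8
time_s: 12.25
tcp_pos: [0.5336, 0.0369, 0.0646]
tool_rot: [0.794, 0.608, 0.0, 0.0]
wrist_force: [0.4, 4.3, 5.3]
width: 0.0002
grasp_force: 2.3
t 12.25 TCP box [0.0043 0.0003 0.0646] tool x yaw rel -boxx 0.01 F box [-4.25 -0.74  5.34] w 0.0002 q [-0.04  0.6   1.74  0.    0.81  0.22]
theta,slide [-0.0714  0.0141] cost 5.0 [['lid_hinge', 'lid_edge', 'lid_press'], ['lid_hinge', 'lid_edge', 'lid_press']]
```

View pics/m5.png

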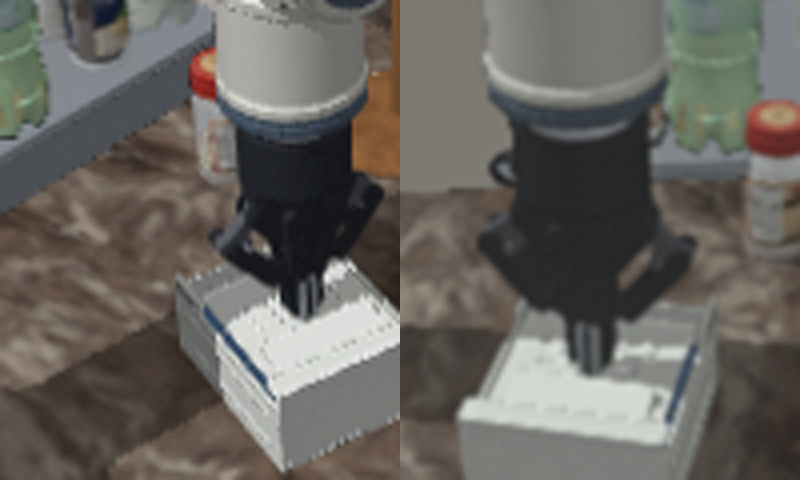

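The lid is moving under the lip (slide about 14 mm) and the box hasn't moved. I'll go on until the force rises at the stop.

```bash
for i in 1; do python3 -m pendant '[[-0.002,0,0,0,0],[-0.002,0,0,0,0]]'; done; python3 -m pendant '[[-0.0015,0,0,0,0],[-0.0005,0,0,0,0]]'
python3 - <<'E'
from h import *
meas(np.load("p2.npy"),"m6")
E
```

```text
time_s: 12.85
tcp_pos: [0.5324, 0.0329, 0.0646]
tool_rot: [0.794, 0.608, 0.0, 0.0]
wrist_force: [1.5, 2.9, 5.2]
width: -0.0001
grasp_force: 2.3
time_s: 13.05
tcp_pos: [0.5317, 0.0308, 0.0645]
tool_rot: [0.794, 0.608, -0.0, -0.0]
wrist_force: [1.0, 4.7, 4.2]
width: 0.0002
grasp_force: 3.1
t 13.05 TCP box [0.0107 0.0001 0.0645] tool x yaw rel -boxx 0.01 F box [-4.78 -0.28  4.25] w 0.0002 q [-0.05  0.59  1.74  0.    0.81  0.21]
theta,slide [-0.0407  0.0135] cost 7.9 [['lid_hinge', 'lid_edge', 'lid_press'], ['lid_hinge', 'lid_edge', 'lid_press']]
```

```bash
python3 -m pendant '[[-0.0015,0,0,0,0],[-0.0005,0,0,0,0]]'; python3 -m pendant '[[-0.0015,0,0,0,0],[-0.0005,0,0,0,0]]'
python3 - <<'E'
from h import *
C=meas(np.load("p2.npy"),"m7")
q,_=look(NM,("scene","side"),np.r_[np.load("p2.npy")[:3],.02,.018]);print(q.round(4))
E
```

```text
time_s: 13.65
tcp_pos: [0.5316, 0.0298, 0.0646]
tool_rot: [0.794, 0.608, 0.001, -0.0]
wrist_force: [3.5, 14.2, 2.4]
width: 0.0004
grasp_force: 7.5
time_s: 13.85
tcp_pos: [0.5312, 0.0279, 0.0646]
tool_rot: [0.794, 0.608, 0.001, -0.0]
wrist_force: [3.6, 13.7, 2.4]
width: -0.0001
grasp_force: 7.7
t 13.85 TCP box [0.0136 0.0003 0.0646] tool x yaw rel -boxx 0.0 F box [-14.15  -0.07   2.44] w -0.0001 q [-0.06  0.59  1.75  0.    0.8   0.2 ]
theta,slide [-0.0539  0.0248] cost 90.0 [['lid_hinge', 'lid_edge', 'lid_press'], ['lid_hinge', 'lid_edge', 'lid_press']]
{'tablet_box': [3.2, 3.4], 'lip': [-0.7, -1.1], 'lid_hinge': [-2.7, -0.3], 'lid_edge': [0.3, -0.3], 'lid_press': [-0.3, -0.5]}
{'tablet_box': [-2.5, 1.7], 'lip': [-0.8, 0.3], 'lid_hinge': [1.4, -1.4], 'lid_edge': [0.1, 0.4], 'lid_press': [1.6, -0.2]}
[ 0.5353  0.0421 -1.895  -0.03    0.0247]
```

View pics/m7.png

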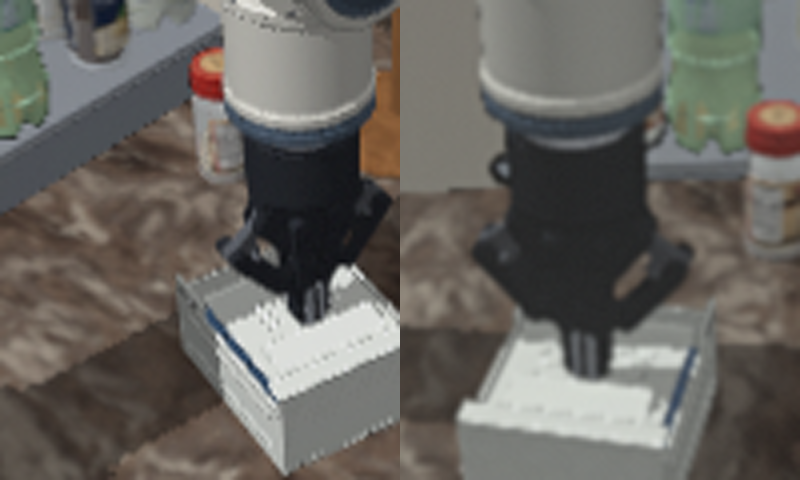

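The force jumped to 14 N, so the slide is at its stop and the box has shifted only 1–2 mm. I'll ease off the step, lift away and check.

```bash
python3 -m pendant '[[0.0015,0,-0.0005,0,0],[0.001,0,-0.001,0,0],[0.0005,0,-0.003,0,0],[0,0,-0.01,0,0],[0,0,-0.03,0,0],[0,0,-0.04,0,0],[0,0,-0.04,0,0],[0.03,0,-0.03,0,0],[0.04,0,0,0,0],[0.04,0,0,0,0],[0.04,0,0,0,0],[0,0,0,0,0]]'
python3 - <<'E'
from h import *
C=meas(np.load("p2.npy"),"m8")
q,_=look(NM,("scene","side"),np.r_[np.load("p2.npy")[:3],.02,.018]);print(q.round(4))
E
```

```text
time_s: 16.05
tcp_pos: [0.5712, 0.1786, 0.2197]
tool_rot: [0.793, 0.609, 0.001, -0.0]
wrist_force: [-0.3, -0.4, -0.2]
width: -0.0004
grasp_force: 0.0
t 16.05 TCP box [-0.1424 -0.0004  0.2197] tool x yaw rel -boxx 0.2 F box [ 0.43 -0.15 -0.16] w -0.0004 q [0.2  0.47 1.43 0.   1.24 0.46]
theta,slide [0.0194 0.0209] cost 7.4 [['lid_hinge', 'lid_edge', 'lid_press'], ['lid_hinge', 'lid_edge', 'lid_press']]
{'tablet_box': [4.3, 2.8], 'lip': [2.4, 0.2], 'lid_hinge': [-1.4, -1.4], 'lid_edge': [-50.0, -89.8], 'lid_press': [-0.8, 2.2]}
{'tablet_box': [0.2, 4.0], 'lip': [0.5, -2.3], 'lid_hinge': [-0.5, -1.6], 'lid_edge': [-1.5, 1.0], 'lid_press': [2.1, 0.5]}
[ 0.5359  0.0364 -1.8348 -0.0124  0.02  ]
```

View pics/m8.png

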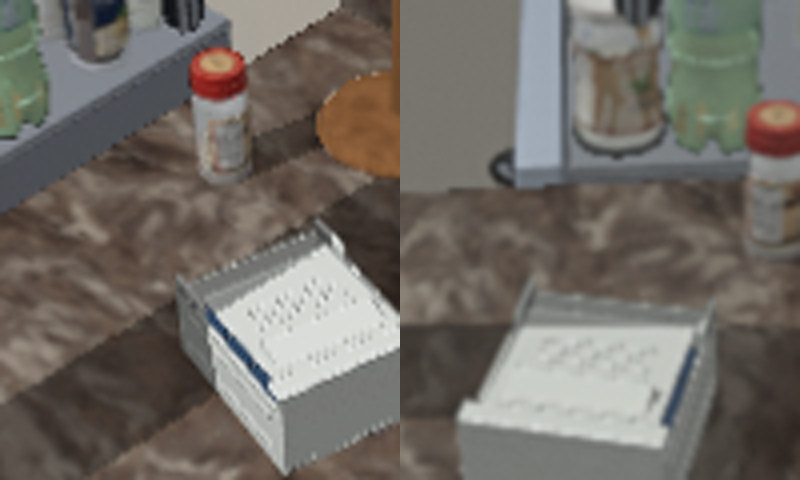

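The lid stays shut under the lip with the hand clear: θ≈0.02 rad, slide about 20 mm, box shifted only a few mm. I'm handing it in.

```bash
python3 -c "
from cell import finish_job;print(finish_job())"
```

```text
the job is handed in; nothing more can be done
None
```

I folded the lid flat, pushed it to the end of its slide and let go. It stayed shut under the lip (about 0.02 rad, slide about 20 mm by camera), the box shifted only a few mm, and the job is handed in; no verdict was returned.

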